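# Load an amplifier board into the preheater and hold it in the stop corner

## Task

Take the sliding tray by its handle and push it, with the board lying on it, all the way into the slotted guides of the preheater until it meets the rear stop. Then let go of the tray, take the board by its heatsink and slide it flat along the tray into the corner of the rear stop and the side stop, so that two of its edges lie flush against both. Finish while still gripping the heatsink and pressing the board lightly against both stops, ready for a colleague to tighten the clamp; do not ram it and do not let go.

Things in the scene. Friction and masses are not known exactly. Their poses are not given: they have to be found in the camera images.
- preheater: board preheater, a low grey box 196 x 120 x 50 mm fixed on the bench; origin on the bench under the loading place, x = direction in which the tray slides in, y = left of that, z up. Its flat top, 50 mm above the origin, runs from x = -36 to +160, y = -60 to +60 mm; x < 50 mm is the open loading apron. A small fixed clamp on the rail at +y, x = 134 to 150 mm, reaches 23 mm above the top
- rail_mouth (a point): start of the slotted guide rails, midway between them on the preheater's top (preheater x = 66, y = 0, z = 50 mm). From here to x = 150 mm the tray runs between inner walls at y = +-54.5 mm, under lips 7.5 to 10.5 mm above the top that reach inwards to y = +-47 mm; before it, from x = 53 to 66 mm, the walls flare out to about +-60 mm
- rear_stop: steel bar across the inner end of the rails, fixed to the preheater and sharing its origin and axes; its flat face looks to -x and stands at preheater x = 150 mm, from y = -52 to +52 mm, up to 15 mm above the preheater's top (11 mm above the tray's surface). It stops both the tray and the board
- side_stop: steel bar 50 mm long on the rail at -y, fixed to the preheater and sharing its origin and axes; it overhangs the tray, its flat face looks to +y and stands at preheater y = -37 mm, from x = 94 to 144 mm, from 5.5 to 15 mm above the preheater's top. The tray passes beneath it, the board does not
- corner (a point): the corner where the faces of rear stop and side stop meet, at the level of the tray's upper surface: preheater x = 150, y = -37, z = 54 mm
- tray: flat aluminium plate 84 x 104 x 4 mm (x, y, z), loose, 0.16 kg, no rim; origin under the plate's centre, x = direction in which it slides in. At -x a tongue 23 mm long carries an upright handle. Fully home its rear edge meets the rear stop and its origin is at preheater x = 108, y within 2.5 of 0, z = 50 mm. It starts on the apron, slightly askew, its rear edge just before the flared mouth
- tray_handle (a point): point to grip on the tray's handle, an upright black block 14 mm (tray x) by 32 mm (tray y), from 4 to 40 mm above the tray's underside; the point is at tray x = -55, y = 0, z = +30 mm
- board: amplifier board on a metal base, 60 x 56 x 7 mm (x, y, z), loose, 0.15 to 0.31 kg, lying on the tray; origin under its centre, axes within 4 degrees of the tray's. It starts 8 to 16 mm from the tray's rear edge and about 8 to 18 mm short of the side stop's face. Seated in the corner, its origin is at preheater x = 120, y = -9, z = 54 mm. Other parts on it: up to 19 mm high
- heatsink (a point): point to grip on the board's black finned heatsink, a stiff block 28 mm (board x) by 40 mm (board y) standing from 7 to 43 mm above the board's underside; the point is at board x = +2, y = +5, z = +30 mm. Friction is 0.5 to 0.7 between board, tray and stops, so a board that is pressed down or hard on one stop drags and may stick before it reaches the other
- solder_spool: bystander: solder spool, 61 mm diameter, 30 mm high, standing on the bench near the preheater; origin under its centre
- threadlock_bottle: bystander: small red and white bottle, 38 mm diameter, 98 mm high, standing on the bench near the preheater; origin under its centre
Mind the look-alikes: they are no part of the job. Of the things that look like the board, the larger one is meant.

How it is judged:
By the outcome, as a careful person would: the job done as asked, in the order asked, and still so for the second after the job is handed in, while the arm keeps its last pose, push and grip.
It also fails if it takes over 61 s, if anything falls off the work surface, if the arm or the gripper's body presses on something with over 40 N, if the wrist force passes 120 N, or if a joint passes its speed limit or range.

## Robot

A 6-joint arm with a two-finger parallel gripper is mounted at the origin on the work surface; the furniture and walls round the work are solid. World frame = base frame: x ahead of the robot, y to its left, z up, the work surface at z = 0. Lengths are in m, angles in rad, forces in N, time in s.
With the tool pointing down it reaches from about 0.35 to 0.775 m from the base axis. Payload 5.5 kg.
Tool frame: the origin (TCP) lies midway between the tips of the shut fingers; the grasp point (between the pads) lies grasp_offset behind it (grasp_offset is the distance from the TCP to the grasp point, in m); z points along the fingers, y is the line along which they close (so a half turn about z gives the same grasp; the last joint's range is limited). The gripper opens to 85 mm and grips with 20 to 120 N. Pads are 22 mm wide; open, the fingers measure 114 mm over their backs; the gripper's body (76 mm by 85 mm) begins 54 mm behind the grasp point. The pads swing forward as they close: fully open they stand 13 mm farther back than shut.
Start: joints at [-1.355, 0.313, 0.046, 1.304, 0, 1.431], TCP at [0.2, -0.539, 0.231] pointing down, gripper open.
Joint ranges: [-2.76, 2.76], [-0.86, 1.69], [-1.03, 1.26], [-2.2, 2.34], [-1.47, 1.5], [-3.14, 3.14]. Speed limits (rad/s): [2.57, 2.57, 3.14, 3.14, 3.14, 3.14].

## Interface

Orientations are given as a unit quaternion [w, x, y, z].
In Python, from workcell import * gives the robot as it stands.
- The arm moves only by the tool step_arm, never from a script. Its argument "deltas" is a list of rows, each a list of 7 numbers: the shift along the world's x, y, z in mm, then the turn, a rotation vector about the world's x, y, z in degrees, then the gripper's target within -1 to 1 (fully open at 1, half-way at 0, shut at -1). A call has 1 to 5 rows; each row shifts and turns the commanded pose from where the row before left it; what a row does not reach is not made up. A row lasts 1/10 s, in which the tool goes at most 50 mm and 8.59 degrees, less where a joint would pass 70% of its speed; a pose out of reach is approached as far as the arm can. A call is refused whole if a number of a shift passes 50 or a number of a turn 8.59, either way. A call with a gripper value outside its range is refused whole. The fingers move at their own pace and stop on an object; "newtons" is the grip in N (left out, the last holds). Time passes only in rows, so rows that do not move let the fingers close. It gives the time, the measured TCP pose, the force, the opening and the grip force at its end, in the units of the state.
- get_state(): the state, without advancing time (a new reading comes with each control period).
- read_camera(name): name is "scene" or "top" or "wrist"; returns a dict with "image" (400x640x3 uint8, red, green, blue), "z_map" (400x640 float32, m along the optical axis (not along the pixel's ray), 0 where there is no reading), "K" (3x3 intrinsics, pixels), "world_from_camera" (4x4, takes a point from camera to world coordinates). Camera axes: x right, y down, z forward; pixel columns grow to the right and rows downward; lengths in m; the calibration is good to about 2 mm. A picture is of the moment at which its call begins.
- hand_in(): hands the job in; it is judged then, once.
The state is a dict: "clock": time; "joint_pos": joint angles; "qvel": joint speeds; "tau": joint torques, N m; "tcp_pos": TCP position; "orientation": TCP orientation; "wrist_force": force on the tool from outside, world axes, zero at the start; "ft_torque": the same for the moment, N m; "finger_gap": finger opening in m; "grip_force": force on a finger pad.
Only numpy, scipy, OpenCV 4.12 (cv2) and the standard library are available. Lean on these libraries where they do the work, as an engineer would, in place of code of your own. Each camera call takes 0.05 s, during which the arm holds its last target. There are 200 camera calls.

## Working session

There is one attempt and no reset: what is moved stays moved. The work goes in short steps, Python scripts to look and compute and a tool call to move; the robot and the scene stay as the last step left them, time stands still between calls to the robot, and variables do not carry over. Pictures are saved under pics/ and viewed, at most 11 in all, crops included, and the job is handed in when it is done.

Besides the shell and the picture viewer there is one more tool, called after ">>>" as a command line: name --pt "numbers of a row" for each row, then --argument value for the rest. step_arm: Moves the arm, as the interface text tells. Its arguments: {"type":"object","properties":{"deltas":{"type":"array","items":{"type":"array","items":{"type":"number"}}},"newtons":{"type":"number"}},"required":["deltas"]}

```bash
mkdir -p pics; ls; cat > h.py <<'E'
from workcell import *
import numpy as np, cv2
from scipy.spatial.transform import Rotation as R
def snap(n,fn):
    c=read_camera(n); cv2.imwrite('pics/'+fn+'.png',c['image'][:,:,::-1]); np.savez('pics/'+fn+'.npz',**c); return c
def pt(c,u,v,z=None):
    "world point at pixel; from depth, or intersect plane world z"
    K=c['K'];T=c['world_from_camera'];r=np.linalg.inv(K)@[u,v,1]
    if z is None:
        d=c['z_map'][int(v)-1:int(v)+2,int(u)-1:int(u)+2];d=np.median(d[d>0]) if (d>0).any() else np.nan
        return T[:3,:3]@(r*d)+T[:3,3]
    w=T[:3,:3]@r; return T[:3,3]+w*(z-T[2,3])/w[2]
E
python3 - <<'E'
from h import *
a=snap('scene','s1');b=snap('top','t1')
s=get_state();print({k:np.round(v,4) for k,v in s.items()})
for c in(a,b):print(c['world_from_camera'].round(3).tolist(),c['K'][0])
E
```

```text
pics
{'clock': np.float64(0.1), 'joint_pos': array([-1.3546,  0.3139,  0.0451,  1.3036, -0.    ,  1.4312]), 'qvel': array([-0.0003, -0.0009,  0.0041,  0.0004, -0.0009,  0.0007]), 'tau': array([ 3.00000e-03, -4.81723e+01,  2.99247e+01,  1.27000e-02,
       -2.00000e-04, -0.00000e+00]), 'tcp_pos': array([ 0.2002, -0.5385,  0.2305]), 'orientation': array([-8.000e-04,  9.842e-01,  1.770e-01, -0.000e+00]), 'wrist_force': array([ 0.0924, -0.4135,  0.3642]), 'ft_torque': array([-0.0307,  0.0251,  0.0162]), 'grip_force': np.float64(0.0), 'finger_gap': np.float64(0.0855)}
[[-0.946, 0.141, -0.292, 0.891], [0.324, 0.474, -0.819, 1.057], [0.023, -0.869, -0.494, 0.525], [0.0, 0.0, 0.0, 1.0]] [414.0991187    0.         323.52919762]
[[-0.018, -0.989, 0.149, 0.461], [-1.0, 0.017, -0.011, 0.316], [0.008, -0.149, -0.989, 0.946], [0.0, 0.0, 0.0, 1.0]] [395.09872482   0.         316.58769589]
```

```bash
python3 -c "import workcell;print([ (n,getattr(workcell,n)) for n in dir(workcell) if 'grasp' in n.lower()])"
```

```text
[('grasp_offset', 0.0187)]
```

View pics/t1.png

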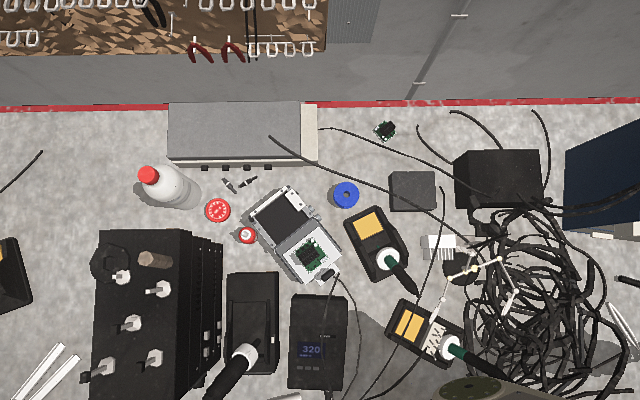

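View pics/s1.png

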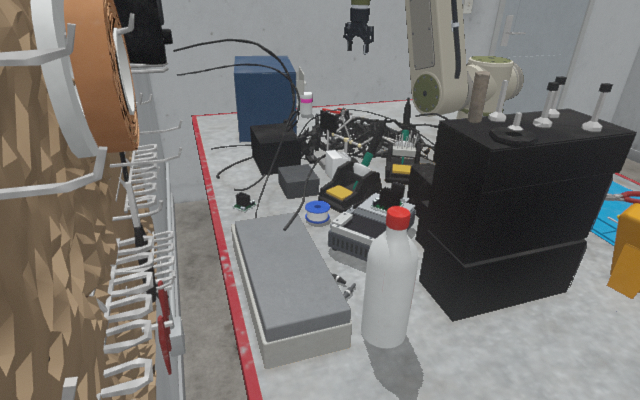

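Top view: the preheater with tray is at about (292,235), and the larger board on the tray at (308,254). The handle is at (328,276). The look-alike small board lies alone at (385,130), blue spool at (346,195), red/white bottle at (247,235). In the scene view the tall white bottle hides part of it. I choose the board on the tray and check it in a close crop.

```bash
python3 - <<'E'
from h import *
c=dict(np.load('pics/t1.npz'))
im=c['image'][175:295,235:355,::-1]
cv2.imwrite('pics/t1c.png',cv2.resize(im,(600,600),interpolation=cv2.INTER_CUBIC))
P=lambda u,v:pt(c,u,v).round(3)
for n,u,v in [('board',308,254),('handle',328,276),('black hot',285,220),('spool',346,195),('bottle',247,235),('ironstand',372,240),('blk box',412,190),('boxdown',318,340),('boxleft',250,310),('tall',205,320),('white bottle',149,175),('psu',240,130),('small',385,130)]: print(n,P(u,v))
E
```

```text
board [0.474 0.326 0.095]
handle [0.427 0.285 0.088]
black hot [0.553 0.378 0.049]
spool [ 0.616  0.233 -0.001]
bottle [0.519 0.461 0.067]
ironstand [0.505 0.177 0.016]
blk box [0.617 0.085 0.05 ]
boxdown [0.299 0.308 0.101]
boxleft [0.363 0.446 0.113]
tall [0.352 0.525 0.162]
white bottle [0.621 0.614 0.233]
psu [0.754 0.475 0.089]
small [0.769 0.137 0.029]
```

View pics/t1c.png

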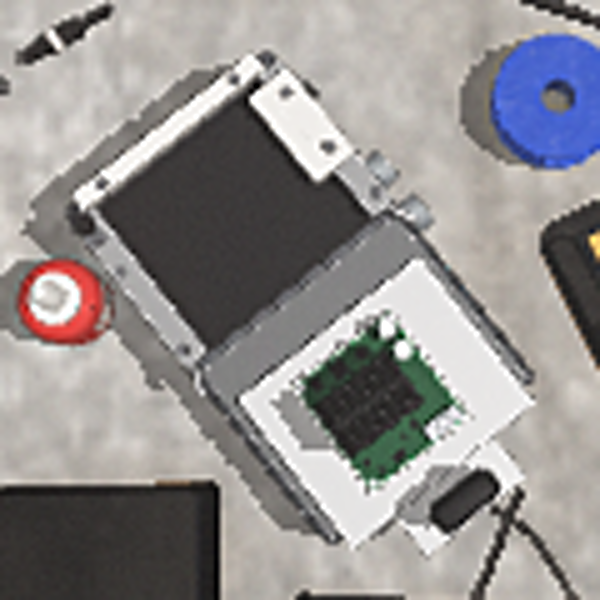

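The crop confirms it: larger green board with finned heatsink on the white tray (~(365,400) crop), black handle at (465,498), rear bar (90,195)–(260,65), side stop (300,125) on the right (-y) rail.

```bash
python3 - <<'E'
from h import *
c=dict(np.load('pics/t1.npz'))
Q=lambda u,v,z:pt(c,235+u/5,175+v/5,z)[:2]
yw=lambda a,b:np.degrees(np.arctan2(*(b-a)[::-1]))
print('tray edge -y',yw(Q(533,400,.054),Q(422,260,.054)),'rear',yw(Q(242,395,.054),Q(422,260,.054))+90,'front',yw(Q(350,545,.054),Q(533,400,.054))+90)
print('tray c',sum(Q(*p,.054) for p in[(533,400),(422,260),(242,395),(350,545)])/4)
print('handle',Q(465,498,.09))
A,B=Q(90,190,.065),Q(262,60,.065); print('rear bar back edge',A,B,yw(A,B)+90)
C,D=Q(205,380,.05),Q(335,540,.05);print('+y side',yw(D,C))
E
```

```text
tray edge -y 37.306898758441754 rear 35.85705395894034 front 36.86655533040352
tray c [0.47284715 0.31712493]
handle [0.43005757 0.28451752]
rear bar back edge [0.56800372 0.44860716] [0.6259434  0.37115537] 36.799211663096685
+y side 38.767889241374
```

>>> step_arm --pt "0 0 30 0 0 8.5 1" --pt "0 40 20 0 0 8.5 1" --pt "10 45 0 0 0 8.5 1" --pt "15 45 0 0 0 8.5 1" --pt "20 45 0 0 0 8.5 1" --newtons 40

```text
clock: 0.6
tcp_pos: [0.245, -0.3623, 0.281]
orientation: [-0.0, 0.852, 0.523, 0.0]
wrist_force: [1.0, 0.9, -0.1]
finger_gap: 0.0856
grip_force: 0.0
```

>>> step_arm --pt "40 29 0 0 0 8.55 1" --pt "40 29 0 0 0 8.55 1" --pt "40 29 0 0 0 8.55 1" --pt "35 33 0 0 0 8.55 1" --pt "20 44 0 0 0 8.55 1"

```text
clock: 1.1
tcp_pos: [0.4225, -0.1991, 0.2807]
orientation: [0.0, 0.602, 0.799, 0.0]
wrist_force: [1.4, -0.1, -0.2]
finger_gap: 0.0854
grip_force: 0.0
```

>>> step_arm --pt "10 47 0 0 0 8.55 1" --pt "0 49 0 0 0 8.55 1" --pt "0 49 0 0 0 8.55 1" --pt "0 49 0 0 0 8.55 1" --pt "0 49 0 0 0 8.55 1"

```text
clock: 1.6
tcp_pos: [0.4297, 0.0449, 0.2811]
orientation: [-0.0, 0.27, 0.963, 0.0]
wrist_force: [1.2, 0.2, -0.3]
finger_gap: 0.0855
grip_force: 0.0
```

>>> step_arm --pt "0 49 0 0 0 8.55 1" --pt "0 49 0 0 0 8.55 1" --pt "0 40 -10 0 0 8.55 1" --pt "0 30 -20 0 0 8.55 1" --pt "0 20 -20 0 0 8.55 1"

```text
clock: 2.1
tcp_pos: [0.4299, 0.2333, 0.2306]
orientation: [0.0, -0.101, 0.995, 0.0]
wrist_force: [0.2, -0.6, 0.2]
finger_gap: 0.0856
grip_force: 0.0
```

>>> step_arm --pt "0 20 0 0 0 8.4 1" --pt "0 20 0 0 0 8.4 1" --pt "0 11 0 0 0 8.3 1" --pt "0 0 0 0 0 0 1" --pt "0 0 0 0 0 0 1"

```text
clock: 2.6
tcp_pos: [0.43, 0.2817, 0.2309]
orientation: [-0.001, -0.31, 0.951, -0.0]
wrist_force: [-0.2, 0.9, -0.3]
finger_gap: 0.0856
grip_force: 0.0
```

```bash
python3 - <<'E'
from h import *
c=snap('wrist','w1');cv2.imwrite('pics/w1b.png',cv2.resize(c['image'][:,:,::-1],(800,500)))
s=get_state();print(s['tcp_pos'],s['orientation'],c['world_from_camera'].round(3).tolist())
E
```

```text
[0.43004539 0.28146703 0.23107212] [-4.01339387e-04 -3.09505121e-01  9.50897683e-01 -1.20622713e-04] [[-0.589, 0.768, 0.252, 0.366], [0.808, 0.56, 0.183, 0.236], [-0.0, 0.311, -0.95, 0.374], [0.0, 0.0, 0.0, 1.0]]
```

View pics/w1b.png

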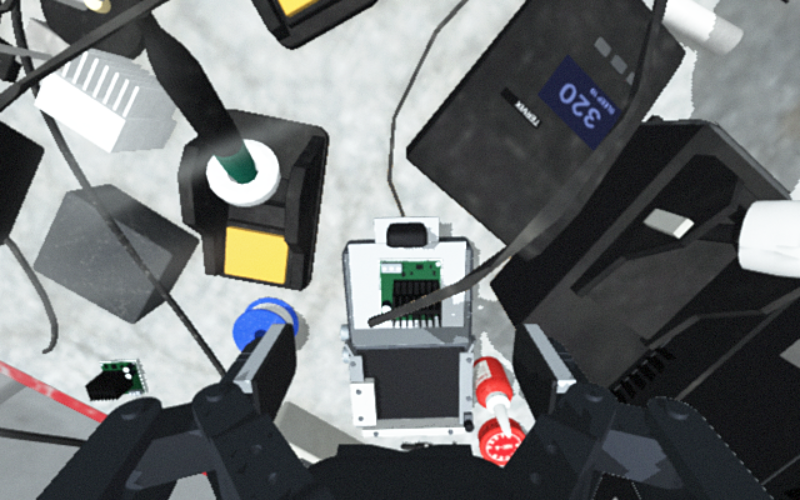

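Wrist view: handle top at about (407,235), board (412,285), rear bar (410,433), side stop (362,400), clamp knob (468,423). A black cable, ending at (375,322), crosses the view; I check its height.

```bash
python3 - <<'E'
from h import *
c=dict(np.load('pics/w1.npz'))
for u,v in [(385,319),(420,307),(470,287),(520,240),(575,205),(640,80),(655,20),(390,160),(407,235),(412,305)]: print((u,v),pt(c,u*.8,v*.8).round(3))
# top-surface points of handle: near z .09
K=c['K'];vv,uu=np.mgrid[0:400,0:640];d=c['z_map']
T=c['world_from_camera'];r=np.stack([uu,vv,np.ones_like(uu)],-1)@np.linalg.inv(K).T
W=(r*d[...,None])@T[:3,:3].T+T[:3,3]
def blob(x,y,rad,z0,z1,n):
    m=(d>0)&(np.hypot(W[...,0]-x,W[...,1]-y)<rad)&(W[...,2]>z0)&(W[...,2]<z1)
    p=W[m][:,:2].astype(np.float32)*1000; print(n,len(p),cv2.minAreaRect(p),np.median(W[m][:,2]))
blob(.430,.2845,.03,.083,.095,'handle');blob(.475,.323,.035,.090,.105,'heatsink')
E
```

```text
(385, 319) [0.433 0.275 0.229]
(420, 307) [0.419 0.282 0.232]
(470, 287) [0.399 0.292 0.235]
(520, 240) [0.373 0.297 0.232]
(575, 205) [0.337 0.36  0.116]
(640, 80) [0.294 0.303 0.205]
(655, 20) [0.266 0.297 0.187]
(390, 160) [0.397 0.242 0.006]
(407, 235) [0.428 0.284 0.09 ]
(412, 305) [0.42  0.28  0.231]
handle 467 ((430.8376770019531, 285.8966979980469), (13.897454261779785, 32.781986236572266), 34.781002044677734) 0.08950665420364468
heatsink 402 ((473.2624816894531, 327.07708740234375), (28.53075408935547, 40.0878791809082), 35.881805419921875) 0.09698859721684905
```

```bash
python3 - <<'E'
from h import *
c=dict(np.load('pics/t1.npz'));T=np.linalg.inv(c['world_from_camera'])
for p in [(.433,.275,.229),(.419,.282,.232),(.373,.297,.232),(.294,.303,.205),(.266,.297,.187)]:
    q=c['K']@(T[:3,:3]@p+T[:3,3]);q/=q[2];print(q[:2].round(),pt(c,*q[:2]).round(3))
b=snap('top','t2')
cv2.imwrite('pics/t2c.png',cv2.resize(b['image'][160:400,200:440,::-1],(600,600)))
print(get_state()['wrist_force'])
E
```

```text
[336. 276.] [0.424 0.262 0.   ]
[333. 284.] [ 0.405  0.271 -0.001]
[325. 311.] [0.373 0.297 0.231]
[322. 354.] [0.294 0.303 0.204]
[325. 368.] [0.266 0.297 0.188]
[ 0.02559427 -1.18533718  0.22406373]
```

View pics/t2c.png

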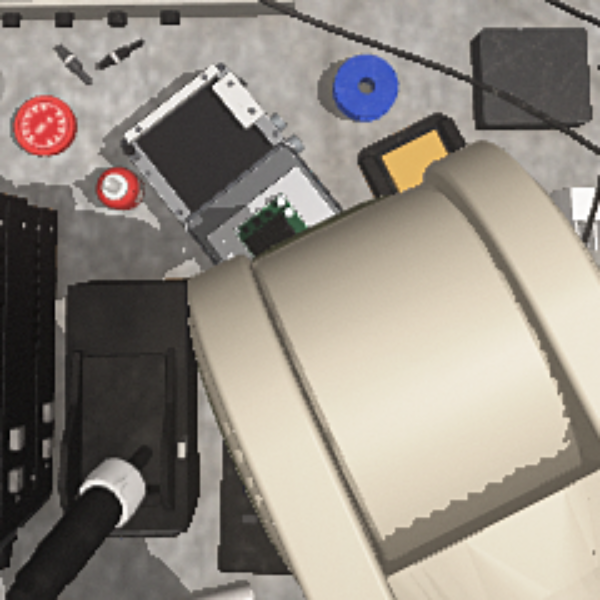

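The top view now shows the arm covering the handle; board at (270,225) still visible. I trace the cable from the first top depth map before descending.

```bash
python3 - <<'E'
from h import *
def cloud(fn):
    c=dict(np.load(fn));d=c['z_map'];vv,uu=np.mgrid[0:400,0:640]
    r=np.stack([uu,vv,np.ones_like(uu)],-1)@np.linalg.inv(c['K']).T
    W=(r*d[...,None])@c['world_from_camera'][:3,:3].T+c['world_from_camera'][:3,3]
    return c,d,W
for fn in['pics/t1.npz','pics/w1.npz']:
    c,d,W=cloud(fn)
    m=(d>0)&(W[...,0]>.25)&(W[...,0]<.60)&(W[...,1]>.18)&(W[...,1]<.42)&(W[...,2]>.118)&(W[...,2]<.3)
    p=W[m];p=p[np.argsort(p[:,0])];print(fn,len(p));print((p[::max(1,len(p)//25)]*1000).round().astype(int).tolist())
E
python3 - <<'E'
import sys;sys.path.insert(0,'.')
from h import *
c=dict(np.load('pics/t1.npz'))
im=c['image'][258:318,300:380,::-1];cv2.imwrite('pics/t1d.png',cv2.resize(im,(800,600),interpolation=cv2.INTER_NEAREST))
E
```

```text
pics/t1.npz 828
[[251, 294, 175], [264, 297, 187], [273, 407, 140], [278, 409, 155], [285, 410, 163], [293, 407, 154], [301, 304, 210], [308, 399, 160], [313, 408, 157], [318, 407, 153], [324, 406, 123], [331, 412, 142], [338, 302, 225], [342, 410, 124], [347, 287, 119], [351, 318, 119], [355, 324, 118], [358, 251, 119], [361, 297, 119], [363, 328, 119], [367, 411, 119], [370, 346, 120], [374, 296, 233], [391, 292, 234], [413, 283, 231], [437, 270, 226]]
pics/w1.npz 24360
[[251, 300, 176], [278, 407, 146], [291, 408, 156], [302, 408, 147], [317, 394, 155], [329, 413, 143], [348, 328, 118], [361, 301, 231], [369, 254, 118], [380, 331, 292], [388, 319, 288], [391, 315, 297], [393, 332, 300], [395, 312, 250], [397, 311, 273], [400, 313, 253], [404, 288, 235], [414, 324, 269], [447, 242, 249], [449, 236, 299], [451, 234, 294], [457, 236, 253], [459, 251, 248], [461, 231, 291], [464, 232, 299], [477, 240, 297]]
```

View pics/t1d.png

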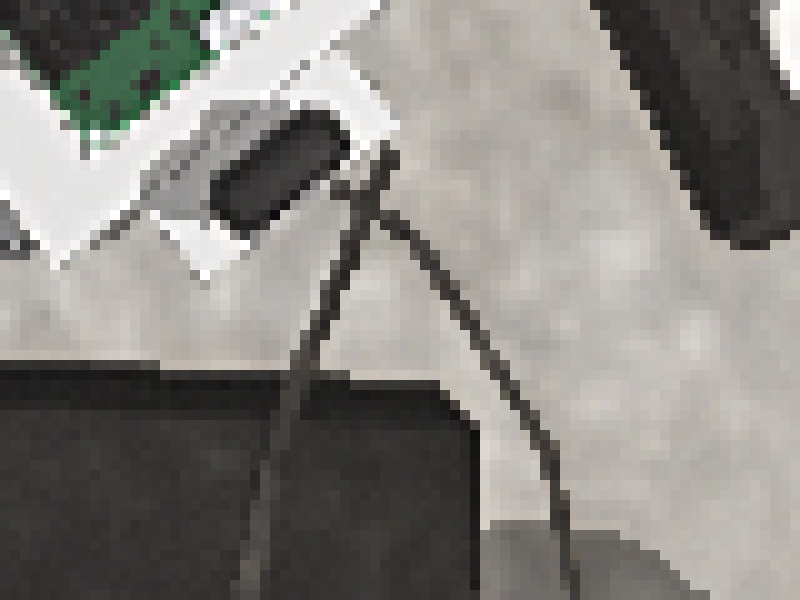

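The cable's free end hangs at about (380,160) in this crop: world (0.437,0.270,0.226), right over the handle. The fingers straddle it, but the palm will reach that height at TCP z≈0.16, so I descend slowly there and watch the force.

>>> step_arm --pt "1 4.5 -15 0 0 0 1" --pt "0 0 -18 0 0 0 1" --pt "0 0 -10 0 0 0 1" --pt "0 0 -5 0 0 0 1" --pt "0 0 -2 0 0 0 1"

```text
clock: 3.2
tcp_pos: [0.4312, 0.286, 0.1811]
orientation: [-0.0, -0.31, 0.951, -0.0]
wrist_force: [0.2, -0.6, -0.4]
finger_gap: 0.0851
grip_force: 0.0
```

>>> step_arm --pt "0 0 -2 0 0 0 1" --pt "0 0 -2 0 0 0 1" --pt "0 0 -2 0 0 0 1" --pt "0 0 -2 0 0 0 1" --pt "0 0 -2 0 0 0 1"

```text
clock: 3.7
tcp_pos: [0.4314, 0.2866, 0.1713]
orientation: [0.0, -0.311, 0.95, 0.0]
wrist_force: [0.2, 0.1, 0.9]
finger_gap: 0.0855
grip_force: 0.0
```

>>> step_arm --pt "0 0 -2 0 0 0 1" --pt "0 0 -2 0 0 0 1" --pt "0 0 -2 0 0 0 1" --pt "0 0 -2 0 0 0 1" --pt "0 0 -2 0 0 0 1"

```text
clock: 4.2
tcp_pos: [0.4313, 0.2865, 0.1612]
orientation: [-0.0, -0.311, 0.95, 0.0]
wrist_force: [-0.1, -0.5, 0.4]
finger_gap: 0.0854
grip_force: 0.0
```

>>> step_arm --pt "0 0 -2 0 0 0 1" --pt "0 0 -2 0 0 0 1" --pt "0 0 -2 0 0 0 1" --pt "0 0 -2 0 0 0 1" --pt "0 0 -2 0 0 0 1"

```text
clock: 4.7
tcp_pos: [0.4313, 0.2865, 0.1511]
orientation: [-0.0, -0.311, 0.95, 0.0]
wrist_force: [-0.1, -0.0, -0.4]
finger_gap: 0.0857
grip_force: 0.0
```

>>> step_arm --pt "0 0 -2 0 0 0 1" --pt "0 0 -2 0 0 0 1" --pt "0 0 -2 0 0 0 1" --pt "0 0 -2 0 0 0 1" --pt "0 0 -2 0 0 0 1"

```text
clock: 5.2
tcp_pos: [0.4313, 0.2865, 0.1412]
orientation: [-0.0, -0.311, 0.95, 0.0]
wrist_force: [-0.8, -0.0, -0.1]
finger_gap: 0.0854
grip_force: 0.0
```

No contact; the cable offers no resistance. Descend to the handle.

>>> step_arm --pt "0 0 -20 0 0 0 1" --pt "0 0 -20 0 0 0 1" --pt "0 0 -18 0 0 0 0.6" --pt "0 0 -12 0 0 0 0.3" --pt "0 0 -6 0 0 0 0.1"

```text
clock: 5.7
tcp_pos: [0.4307, 0.2862, 0.0642]
orientation: [-0.001, -0.311, 0.95, -0.0]
wrist_force: [-0.7, -0.7, -0.2]
finger_gap: 0.047
grip_force: 0.0
```

>>> step_arm --pt "0 0 0 0 0 0 -1" --pt "0 0 0 0 0 0 -1" --pt "0 0 0 0 0 0 -1" --pt "0 0 0 0 0 0 -1" --pt "0 0 0 0 0 0 -1" --newtons 30

```text
clock: 6.2
tcp_pos: [0.4312, 0.2864, 0.0654]
orientation: [-0.0, -0.311, 0.95, 0.0]
wrist_force: [-0.1, -0.3, -4.0]
finger_gap: 0.0312
grip_force: 31.2
```

```bash
cat > m.py <<'E'
from h import *
def cloud(c):
    if isinstance(c,str): c=dict(np.load(c))
    d=c['z_map'];vv,uu=np.mgrid[0:400,0:640]
    r=np.stack([uu,vv,np.ones_like(uu)],-1)@np.linalg.inv(c['K']).T
    return c,d,(r*d[...,None])@c['world_from_camera'][:3,:3].T+c['world_from_camera'][:3,3]
E
python3 - <<'E'
from m import *
c=dict(np.load('pics/w1.npz'))
# rail outer lines & rear bar in first wrist view (800x500 view px)
q=lambda u,v,z:pt(c,u*.8,v*.8,z)[:2]
d,W=cloud(c)[1:]
import itertools
ex=np.array([np.cos(np.radians(36.5)),np.sin(np.radians(36.5))]);ey=np.array([-ex[1],ex[0]])
O=np.array([.431,.286])
P=W[...,:2]-O; X=P@ex*1000;Y=P@ey*1000;Z=W[...,2]*1000
m=(d>0)&(X>60)&(X<240)&(abs(Y)<80)
# rear bar points z~65
b=m&(abs(Z-65)<3)&(X>150); p=np.c_[X[b],Y[b]]
print('z65 pts',len(p),cv2.minAreaRect(p.astype(np.float32)),p.min(0),p.max(0))
for x0 in range(60,220,10):
    k=m&(X>x0)&(X<x0+10); 
    print(x0,[ (int(y),int(np.median(Z[k&(Y>y)&(Y<=y+6)])) if (k&(Y>y)&(Y<=y+6)).sum()>3 else 0) for y in range(-72,72,6)])
E
```

```text
z65 pts 1324 ((182.20306396484375, 4.51373291015625), (67.19579315185547, 119.82731628417969), 2.53596830368042) [150.99927525 -56.14388672] [218.04068152  64.99585473]
60 [(-72, 0), (-66, 0), (-60, 49), (-54, 53), (-48, 54), (-42, 54), (-36, 54), (-30, 54), (-24, 66), (-18, 63), (-12, 97), (-6, 97), (0, 96), (6, 96), (12, 96), (18, 96), (24, 96), (30, 54), (36, 54), (42, 54), (48, 54), (54, 49), (60, 47), (66, 0)]
70 [(-72, 0), (-66, 0), (-60, 48), (-54, 52), (-48, 54), (-42, 54), (-36, 54), (-30, 54), (-24, 62), (-18, 0), (-12, 96), (-6, 96), (0, 97), (6, 92), (12, 96), (18, 89), (24, 93), (30, 54), (36, 54), (42, 54), (48, 54), (54, 50), (60, 46), (66, 0)]
80 [(-72, 0), (-66, 0), (-60, 48), (-54, 53), (-48, 54), (-42, 54), (-36, 54), (-30, 54), (-24, 73), (-18, 73), (-12, 61), (-6, 61), (0, 61), (6, 62), (12, 61), (18, 61), (24, 61), (30, 53), (36, 54), (42, 54), (48, 54), (54, 50), (60, 46), (66, 0)]
90 [(-72, 0), (-66, 0), (-60, 47), (-54, 50), (-48, 54), (-42, 54), (-36, 54), (-30, 54), (-24, 54), (-18, 54), (-12, 54), (-6, 54), (0, 53), (6, 54), (12, 54), (18, 54), (24, 54), (
[... 2381 characters left out ...]
-48, 65), (-42, 65), (-36, 62), (-30, 50), (-24, 50), (-18, 50), (-12, 50), (-6, 50), (0, 50), (6, 50), (12, 50), (18, 50), (24, 50), (30, 50), (36, 50), (42, 50), (48, 51), (54, 66), (60, 69), (66, 0)]
200 [(-72, 0), (-66, 0), (-60, 0), (-54, 61), (-48, 63), (-42, 62), (-36, 60), (-30, 57), (-24, 56), (-18, 55), (-12, 56), (-6, 56), (0, 56), (6, 56), (12, 57), (18, 57), (24, 55), (30, 58), (36, 57), (42, 58), (48, 59), (54, 64), (60, 73), (66, 0)]
210 [(-72, 0), (-66, 0), (-60, 0), (-54, 0), (-48, 65), (-42, 65), (-36, 66), (-30, 65), (-24, 65), (-18, 65), (-12, 65), (-6, 65), (0, 65), (6, 65), (12, 64), (18, 65), (24, 65), (30, 65), (36, 65), (42, 65), (48, 65), (54, 65), (60, 0), (66, 0)]
```

```bash
python3 - <<'E'
from m import *
c,d,W=cloud('pics/w1.npz')
a=np.radians(36.5);ex=np.array([np.cos(a),np.sin(a)]);ey=np.array([-ex[1],ex[0]])
P=W[...,:2]-np.array([.431,.286]);X=P@ex*1000;Y=P@ey*1000;Z=W[...,2]*1000
g=[]
for x in range(124,188,4):
    k=(d>0)&(abs(X-x)<2)&(Z>58)&(Y>40)&(Y<70); l=(d>0)&(abs(X-x)<2)&(Z>58)&(Y<-35)&(Y>-70)
    k0=(d>0)&(abs(X-x)<2)&(Z<52)&(abs(Y)<70)
    g.append((x,Y[k].min(),Y[k].max(),Y[l].max(),Y[l].min(),Y[k0].max(),Y[k0].min()))
g=np.array(g);print(g.round(1))
print('fit +y inner',np.polyfit(g[:,0],g[:,1],1),'outer',np.polyfit(g[:,0],g[:,2],1))
r=[]
for y in range(-44,48,4):
    k=(d>0)&(abs(Y-y)<2)&(abs(Z-65)<2)&(X>195)&(X<225); r.append((y,X[k].min(),X[k].max()))
r=np.array(r);print(np.polyfit(r[:,0],r[:,1],1),np.polyfit(r[:,0],r[:,2],1))
# tray edges
t=[]
for y in range(-44,48,4):
    k=(d>0)&(abs(Y-y)<2)&(abs(Z-54)<1.5)&(X>80)&(X<110); t.append((y,X[k].max()))
t=np.array(t);print('tray rear',np.polyfit(t[:,0],t[:,1],1))
k=(d>0)&(abs(Z-54)<1.2)&(X>20)&(X<95)
for x in range(20,96,8):
    q=k&(abs(X-x)<4);print(x,Y[q].min().round(1),Y[q].max().round(1),end=' ')
E
```

```text
[[124.   50.2  62.3 -44.2 -56.3  56.8 -66. ]
 [128.   50.4  62.5 -44.2 -56.4  57.  -51.6]
 [132.   50.5  62.6 -44.5 -56.7  51.  -44.4]
 [136.   50.6  62.9 -43.6 -55.5  50.9 -67.2]
 [140.   51.   63.2 -43.5 -55.9  51.  -66.8]
 [144.   51.   63.6 -43.7 -56.1  51.3 -66.9]
 [148.   51.2  63.3 -43.9 -56.3  51.5 -65.8]
 [152.   51.3  63.8 -35.2 -56.1  51.6 -44.1]
 [156.   51.4  64.1 -35.3 -56.1  51.7 -44.1]
 [160.   51.6  62.7 -35.4 -55.1  52.  -44.2]
 [164.   51.6  63.1 -35.4 -55.3  52.  -33. ]
 [168.   51.9  63.4 -35.7 -55.4  52.4 -33.3]
 [172.   52.1  63.4 -35.9 -55.5  52.3 -70. ]
 [176.   52.3  63.6 -36.  -54.6  52.6 -68.8]
 [180.   52.5  63.9 -35.1 -54.9  52.7 -69. ]
 [184.   52.5  64.  -35.  -55.1  52.9 -69.2]]
fit +y inner [3.89161785e-02 4.53924244e+01] outer [2.06097472e-02 6.01073331e+01]
[8.57012431e-02 2.03874368e+02] [-2.37679456e-02  2.14756582e+02]
tray rear [4.46349561e-03 9.74748458e+01]
20 -248.3 124.2 28 -244.4 120.7 36 -261.3 115.0 44 -236.3 109.3 52 -230.0 104.1 60 -228.8 98.2 68 -224.4 91.7 76 -220.1 53.1 84 -256.2 52.2 92 -212.1 52.4
```

>>> step_arm --pt "0 0 0 0 0 0.9 -1" --pt "0 0 0 0 0 0.9 -1" --pt "2.4 1.8 0 0 0 0 -1" --pt "4 3.1 0 0 0 0 -1" --pt "4 3.1 0 0 0 0 -1"

```text
clock: 6.7
tcp_pos: [0.4421, 0.2948, 0.0654]
orientation: [0.0, -0.326, 0.945, 0.0]
wrist_force: [-0.4, -0.3, -3.7]
finger_gap: 0.0317
grip_force: 31.3
```

>>> step_arm --pt "4 3.1 0 0 0 0 -1" --pt "4 3.1 0 0 0 0 -1" --pt "4 3.1 0 0 0 0 -1" --pt "4 3.1 0 0 0 0 -1" --pt "4 3.1 0 0 0 0 -1"

```text
clock: 7.2
tcp_pos: [0.462, 0.3102, 0.0653]
orientation: [-0.0, -0.326, 0.945, 0.0]
wrist_force: [-0.3, 0.0, -3.7]
finger_gap: 0.0314
grip_force: 31.3
```

```bash
python3 - <<'E'
from h import *
c=snap('top','t3');cv2.imwrite('pics/t3c.png',cv2.resize(c['image'][175:285,240:350,::-1],(600,600),interpolation=cv2.INTER_CUBIC))
s=get_state();print(s['wrist_force'],s['ft_torque'],s['tcp_pos'])
E
```

```text
[ 1.35265297  0.9670045  -4.36618965] [-0.02563009  0.03524829  0.00477896] [0.46296969 0.31084157 0.06541291]
```

>>> step_arm --pt "0 0 -0.5 0 0 0 -1" --pt "0 0 0 0 0 0 -1"

```text
clock: 7.45
tcp_pos: [0.4622, 0.3103, 0.065]
orientation: [0.001, -0.326, 0.945, 0.0]
wrist_force: [0.6, 0.5, -3.6]
finger_gap: 0.0316
grip_force: 31.4
```

View pics/t3c.png

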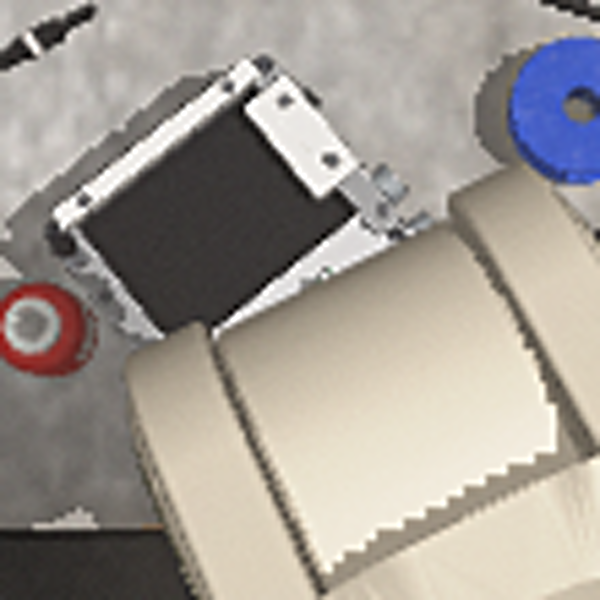

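The tray's rear edge, (215,335)–(385,235), has entered the rails squarely, parallel to the rear bar (60,215)–(255,65). I lower to unload the tray weight and push on.

>>> step_arm --pt "0 0 -0.5 0 0 0 -1" --pt "0 0 -0.5 0 0 0 -1" --pt "2 1.6 0 0 0 0 -1" --pt "4 3.1 0 0 0 0 -1" --pt "4 3.1 0 0 0 0 -1"

```text
clock: 7.95
tcp_pos: [0.4692, 0.3159, 0.065]
orientation: [-0.002, -0.326, 0.945, -0.001]
wrist_force: [-9.4, -7.6, 13.3]
finger_gap: 0.0313
grip_force: 33.3
```

>>> step_arm --pt "4 3.1 0 0 0 0 -1" --pt "4 3.1 0 0 0 0 -1" --pt "4 3.1 0 0 0 0 -1" --pt "4 3.1 0 0 0 0 -1" --pt "4 3.1 0 0 0 0 -1"

```text
clock: 8.45
tcp_pos: [0.4894, 0.3316, 0.065]
orientation: [-0.002, -0.326, 0.945, -0.001]
wrist_force: [-8.2, -6.6, 11.9]
finger_gap: 0.0314
grip_force: 33.2
```

>>> step_arm --pt "2 1.6 0.6 0 0 0 -1" --pt "4 3.1 0 0 0 0 -1" --pt "4 3.1 0 0 0 0 -1" --pt "4 3.1 0 0 0 0 -1" --pt "4 3.1 0 0 0 0 -1"

```text
clock: 8.95
tcp_pos: [0.5081, 0.3461, 0.065]
orientation: [-0.002, -0.326, 0.945, -0.001]
wrist_force: [-7.0, -5.0, 8.0]
finger_gap: 0.0312
grip_force: 32.6
```

>>> step_arm --pt "2 1.55 0 0 0 0 -1" --pt "1 0.8 0 0 0 0 -1" --pt "1 0.8 0 0 0 0 -1" --pt "0.6 0.5 0 0 0 0 -1" --pt "0.6 0.5 0 0 0 0 -1"

```text
clock: 9.45
tcp_pos: [0.5133, 0.3502, 0.065]
orientation: [-0.001, -0.326, 0.945, -0.001]
wrist_force: [-5.1, -4.7, 6.9]
finger_gap: 0.0317
grip_force: 32.6
```

>>> step_arm --pt "0.6 0.5 0 0 0 0 -1" --pt "0.6 0.5 0 0 0 0 -1" --pt "0.6 0.5 0 0 0 0 -1"

```text
clock: 9.75
tcp_pos: [0.5151, 0.3517, 0.065]
orientation: [-0.001, -0.326, 0.945, -0.001]
wrist_force: [-6.1, -3.6, 7.7]
finger_gap: 0.0312
grip_force: 32.6
```

>>> step_arm --pt "0.4 0.3 0 0 0 0 -1" --pt "0.4 0.3 0 0 0 0 -1"

```text
clock: 9.95
tcp_pos: [0.5159, 0.3523, 0.065]
orientation: [-0.001, -0.326, 0.945, -0.001]
wrist_force: [-5.7, -4.9, 7.4]
finger_gap: 0.0316
grip_force: 32.6
```

>>> step_arm --pt "0.4 0.3 0 0 0 0 -1" --pt "0.4 0.3 0 0 0 0 -1"

```text
clock: 10.15
tcp_pos: [0.5167, 0.3529, 0.065]
orientation: [-0.001, -0.326, 0.945, -0.001]
wrist_force: [-6.2, -4.6, 7.6]
finger_gap: 0.0314
grip_force: 32.6
```

Travel is 108 mm so far with no stop contact; I continue gently.

>>> step_arm --pt "0.4 0.3 0 0 0 0 -1" --pt "0.4 0.3 0 0 0 0 -1" --pt "0.4 0.3 0 0 0 0 -1"

```text
clock: 10.45
tcp_pos: [0.5167, 0.353, 0.065]
orientation: [-0.003, -0.326, 0.945, -0.001]
wrist_force: [-9.8, -7.9, 11.3]
finger_gap: 0.0319
grip_force: 32.9
```

>>> step_arm --pt "0.4 0.3 0 0 0 0 -1" --pt "0.4 0.3 0 0 0 0 -1" --pt "0.4 0.3 0 0 0 0 -1"

```text
clock: 10.75
tcp_pos: [0.5167, 0.353, 0.065]
orientation: [-0.004, -0.326, 0.945, -0.001]
wrist_force: [-12.5, -10.6, 14.2]
finger_gap: 0.0314
grip_force: 33.3
```

```bash
python3 - <<'E'
from h import *
c=snap('top','t4')
w=snap('wrist','w4')
a=cv2.resize(c['image'][180:250,245:320,::-1],(400,373),interpolation=cv2.INTER_CUBIC)
b=cv2.resize(w['image'][140:400,220:420,::-1],(400,520));o=np.zeros((520,800,3),np.uint8);o[:373,:400]=a;o[:,400:]=b
cv2.imwrite('pics/c4.png',o)
s=get_state();print(s['wrist_force'],s['ft_torque'],s['tcp_pos'],s['clock'])
E
```

```text
[-12.0437549  -10.49179199  12.93849676] [-1.78653633  2.20434893  0.0196261 ] [0.5166938  0.35297208 0.06496133] 10.85
```

View pics/c4.png

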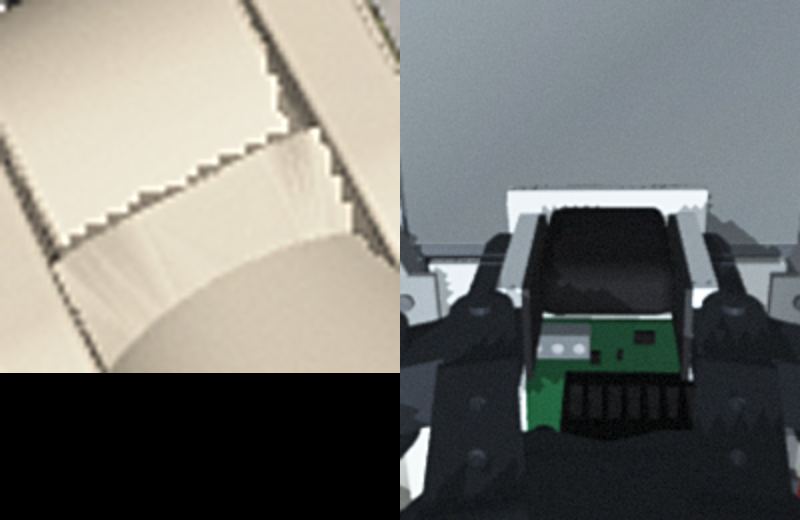

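The TCP has stopped at (0.5167,0.3530) while the force rises, so the tray is home. The picture shows the handle at (610,260) gripped centrally, board beyond it at (600,350). Release and rise.

>>> step_arm --pt "0 0 0.5 0 0 0 0.2" --pt "0 0 0 0 0 0 0.4" --pt "0 0 0 0 0 0 0.5" --pt "0 0 5 0 0 0 0.5" --pt "0 0 20 0 0 0 0.5"

```text
clock: 11.35
tcp_pos: [0.5193, 0.3552, 0.088]
orientation: [-0.002, -0.326, 0.945, -0.0]
wrist_force: [-0.4, -0.2, -0.5]
finger_gap: 0.0637
grip_force: 0.0
```

>>> step_arm --pt "-10 -8 40 0 0 0 0.7" --pt "-15 -12 40 0 0 0 1" --pt "-5 -4 30 0 0 0 1" --pt "0 0 0 0 0 0 1" --pt "0 0 0 0 0 0 1"

```text
clock: 11.85
tcp_pos: [0.4914, 0.3323, 0.201]
orientation: [0.001, -0.326, 0.945, 0.0]
wrist_force: [0.4, 0.4, -0.5]
finger_gap: 0.0857
grip_force: 0.0
```

```bash
python3 - <<'E'
from m import *
c=snap('wrist','w5');_,d,W=cloud(c)
s=get_state();print(s['tcp_pos'],s['clock'])
cv2.imwrite('pics/w5c.png',cv2.resize(c['image'][150:350,220:420,::-1],(600,600),interpolation=cv2.INTER_CUBIC))
a=np.radians(37.9);ex=np.array([np.cos(a),np.sin(a)]);ey=np.array([-ex[1],ex[0]])
P=W[...,:2]-np.array([.5167,.353]);X=P@ex*1000+53;Y=P@ey*1000;Z=W[...,2]*1000
def rect(m,n): p=np.c_[X[m],Y[m]].astype(np.float32);print(n,len(p),cv2.minAreaRect(p))
v=d>0
rect(v&(Z>90)&(Z<102)&(X>75)&(X<140)&(abs(Y)<45),'heatsink(px,py)')
rect(v&(Z>83)&(Z<94)&(X>30)&(X<70)&(abs(Y)<30),'handle')
rect(v&(abs(Z-65)<1.5)&(X>145)&(X<170)&(abs(Y)<50),'rearbar')
rect(v&(abs(Z-65)<1.5)&(X>95)&(X<140)&(Y<-30)&(Y>-60),'sidestop')
for x in range(130,160,4):
    k=v&(abs(X-x)<2)&(Z>58)&(Y>40)&(Y<70);l=v&(abs(X-x)<2)&(Z>62)&(Y<-30)&(Y>-60);print(x,Y[k].min() if k.any() else 0,Y[l].max() if l.any() else 0)
for y in range(-40,50,10):
    k=v&(abs(Y-y)<3)&(abs(Z-65)<1.5)&(X>140)&(X<170);print(y,X[k].min() if k.any() else 0,X[k].max() if k.any() else 0)
# heights around heatsink -y side
for x in range(80,140,5): print(x,[int(np.max(Z[v&(abs(X-x)<2.5)&(abs(Y-y)<2)],initial=0)) for y in range(-36,44,4)])
E
```

```text
[0.49080002 0.33199299 0.19963086] 11.9
heatsink(px,py) 700 ((111.69631958007812, 8.541604042053223), (39.38020706176758, 28.73490333557129), 89.1865463256836)
handle 516 ((52.58244323730469, 0.8579559326171875), (13.161846160888672, 32.4627799987793), 0.5052658319473267)
rearbar 648 ((154.8404541015625, 0.020893096923828125), (10.251635551452637, 99.91629028320312), 0.4493812024593353)
sidestop 757 ((117.46321105957031, -48.44660186767578), (44.905574798583984, 22.93498992919922), 0.24626325070858002)
130 47.24180817687017 -36.92774825586527
134 47.47469958052413 -37.035000993943804
138 46.84920899780899 -37.09106743666277
142 46.66181358938695 -37.18122029667686
146 47.04667981828116 -57.39043412426
150 40.04346498305913 -30.009379803420526
154 40.11455588873599 -30.929229855983284
158 40.334507432456284 -31.074883363158644
-40 140.0957586673264 159.5617884764373
-30 149.95704258016175 159.33715110727
-20 149.9898379351319 159.56897535444514
-10 150.0654082863822 159.54908992003706
0 150.31459755440972 159.46384186479696
10 150.29244601062337 159.0048722147161
20 150.21567207250553
[... 393 characters left out ...]
6, 66, 98, 80, 97, 75, 62, 62, 60, 55, 55]
100 [65, 55, 55, 62, 62, 62, 99, 98, 98, 97, 98, 98, 97, 97, 96, 98, 98, 61, 55, 55]
105 [65, 55, 55, 61, 62, 62, 97, 98, 97, 97, 97, 98, 98, 98, 97, 98, 98, 61, 55, 55]
110 [65, 55, 55, 61, 62, 62, 98, 98, 98, 98, 98, 98, 98, 98, 98, 98, 98, 59, 55, 55]
115 [65, 55, 55, 62, 72, 74, 98, 97, 98, 97, 98, 97, 98, 98, 98, 98, 98, 55, 55, 55]
120 [64, 56, 55, 74, 74, 74, 97, 98, 98, 98, 98, 96, 98, 98, 97, 97, 98, 55, 55, 55]
125 [65, 55, 55, 72, 74, 74, 97, 97, 98, 97, 98, 0, 97, 98, 97, 0, 98, 55, 55, 55]
130 [65, 55, 55, 73, 75, 74, 61, 0, 0, 0, 0, 0, 0, 0, 0, 0, 0, 54, 55, 55]
135 [65, 55, 55, 73, 74, 74, 62, 0, 0, 0, 0, 0, 0, 0, 0, 0, 0, 55, 55, 55]
```

View pics/w5c.png

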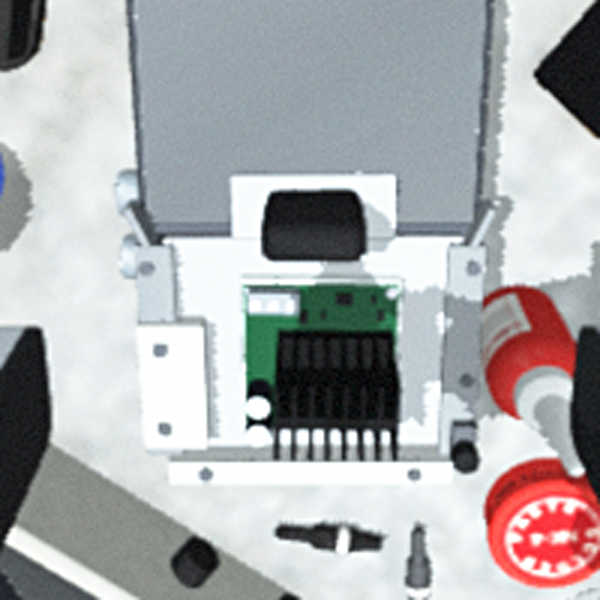

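The wrist crop shows the tray home against the rear bar (y≈472), the board short of both stops, heatsink at (337,380), capacitors at (258,407) and connector at (273,303). The caps (z≈74) stand beside the heatsink's -y face, so I close along x instead, where the flanks are clear. This means turning 90° above the heatsink.

>>> step_arm --pt "6.1 5.8 0 0 0 8.1 1" --pt "6.1 5.8 0 0 0 8.1 1" --pt "6.1 5.8 0 0 0 8.1 1" --pt "6.1 5.8 0 0 0 8.1 1" --pt "6.1 5.8 0 0 0 8.1 1"

```text
clock: 12.4
tcp_pos: [0.5208, 0.3609, 0.1974]
orientation: [-0.002, -0.635, 0.772, 0.0]
wrist_force: [-0.1, -0.4, -1.1]
finger_gap: 0.0853
grip_force: 0.0
```

>>> step_arm --pt "6.1 5.8 0 0 0 8.1 1" --pt "6.1 5.8 0 0 0 8.1 1" --pt "6.1 5.8 0 0 0 8.1 1" --pt "6.1 5.8 0 0 0 8.1 1" --pt "6.1 5.8 0 0 0 8.1 0.6"

```text
clock: 12.9
tcp_pos: [0.5513, 0.3899, 0.1972]
orientation: [0.002, 0.863, -0.505, -0.001]
wrist_force: [-0.7, -0.5, 0.1]
finger_gap: 0.073
grip_force: 0.0
```

>>> step_arm --pt "6.1 5.8 -10 0 0 8.1 0.3" --pt "0 0 -20 0 0 0 0.2" --pt "0 0 -20 0 0 0 0.2" --pt "0 0 -10 0 0 0 0.2" --pt "0 0 0 0 0 0 0.2"

```text
clock: 13.4
tcp_pos: [0.5562, 0.3949, 0.1362]
orientation: [0.003, 0.895, -0.445, -0.002]
wrist_force: [0.2, -0.7, 0.5]
finger_gap: 0.0513
grip_force: 0.0
```

```bash
python3 - <<'E'
from m import *
c=snap('wrist','w6');_,d,W=cloud(c)
s=get_state();print(s['tcp_pos'],s['orientation'],s['finger_gap'],s['clock'])
cv2.imwrite('pics/w6c.png',cv2.resize(c['image'][100:400,120:520,::-1],(800,600),interpolation=cv2.INTER_CUBIC))
a=np.radians(37.9);ex=np.array([np.cos(a),np.sin(a)]);ey=np.array([-ex[1],ex[0]])
f=lambda p:(((np.array(p)[...,:2]-[.5167,.353])@ex*1000+53),(np.array(p)[...,:2]-[.5167,.353])@ey*1000)
print('tcp p',f(s['tcp_pos']))
X,Y=f(W);Z=W[...,2]*1000;v=d>0
m=v&(Z>92)&(Z<101)&(X>90)&(X<135)&(Y>-20)&(Y<40);print(cv2.minAreaRect(np.c_[X[m],Y[m]].astype(np.float32)),m.sum())
E
```

```text
[0.55693993 0.39529265 0.13811898] [ 0.00144419  0.89547213 -0.44511405 -0.00103374] 0.05133827629136047 13.45
tcp p (np.float64(110.73244213886113), np.float64(8.653664821733832))
((111.93869018554688, 7.703325271606445), (40.675987243652344, 27.865022659301758), 89.39557647705078) 1944
```

View pics/w6c.png

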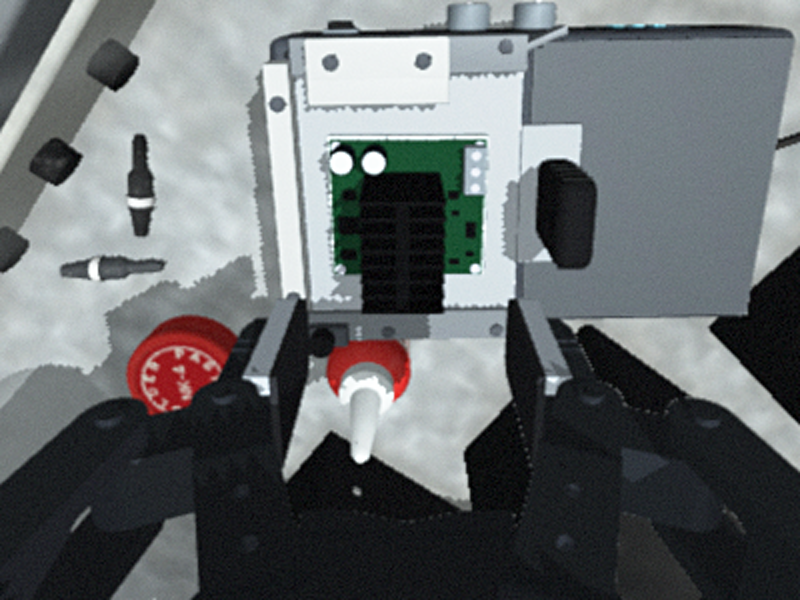

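The picture shows the fingers straddling the heatsink (402,240) clear of caps (372,162) and connector (475,170). Descend and grip.

>>> step_arm --pt "1 0.5 -18 0 0 0 0.2" --pt "0 0 -20 0 0 0 0.2" --pt "0 0 -15 0 0 0 0.2" --pt "0 0 -9 0 0 0 0.2" --pt "0 0 -4 0 0 0 0.2"

```text
clock: 13.95
tcp_pos: [0.5588, 0.3962, 0.0738]
orientation: [0.0, 0.895, -0.445, -0.0]
wrist_force: [0.4, 0.6, -0.1]
finger_gap: 0.0515
grip_force: 0.0
```

>>> step_arm --pt "0 0 0 0 0 0 0" --pt "0 0 0 0 0 0 -0.3" --pt "0 0 0 0 0 0 -1" --pt "0 0 0 0 0 0 -1" --pt "0 0 0 0 0 0 -1" --newtons 30

```text
clock: 14.45
tcp_pos: [0.5593, 0.3965, 0.0752]
orientation: [-0.001, 0.895, -0.445, 0.0]
wrist_force: [-0.8, -1.4, 5.6]
finger_gap: 0.0273
grip_force: 31.9
```

>>> step_arm --pt "0 0 0.3 0 0 0 -1" --pt "0 0 0 0 0 0 -1"

```text
clock: 14.65
tcp_pos: [0.5593, 0.3965, 0.0752]
orientation: [-0.001, 0.895, -0.445, 0.0]
wrist_force: [-1.4, -0.1, 6.0]
finger_gap: 0.0273
grip_force: 31.9
```

```bash
python3 - <<'E'
from h import *
s=get_state();print(s['wrist_force'],s['ft_torque'],s['tcp_pos'],s['grip_force'])
E
```

```text
[-1.36800656 -0.14547574  5.97171634] [-0.20298242  0.29707644  0.01493528] [0.5592537  0.39648666 0.07515918] 31.93266212940216
```

>>> step_arm --pt "0 0 0.4 0 0 0 -1" --pt "0 0 0 0 0 0 -1"

```text
clock: 14.85
tcp_pos: [0.5593, 0.3965, 0.0752]
orientation: [-0.001, 0.895, -0.445, 0.0]
wrist_force: [-0.0, -0.1, 6.5]
finger_gap: 0.0273
grip_force: 31.8
```

>>> step_arm --pt "0 0 0.3 0 0 0 -1" --pt "0 0 0 0 0 0 -1"

```text
clock: 15.05
tcp_pos: [0.5593, 0.3965, 0.0752]
orientation: [-0.0, 0.895, -0.445, 0.0]
wrist_force: [0.1, 0.6, 4.1]
finger_gap: 0.0276
grip_force: 31.7
```

>>> step_arm --pt "0 0 0.3 0 0 0 -1" --pt "0 0 0 0 0 0 -1"

```text
clock: 15.25
tcp_pos: [0.5592, 0.3964, 0.0752]
orientation: [-0.0, 0.895, -0.445, 0.0]
wrist_force: [1.8, 1.1, 1.6]
finger_gap: 0.0274
grip_force: 31.4
```

>>> step_arm --pt "0 0 0.3 0 0 0 -1" --pt "0 0 0 0 0 0 -1"

```text
clock: 15.45
tcp_pos: [0.5588, 0.3962, 0.0752]
orientation: [0.0, 0.895, -0.445, -0.0]
wrist_force: [2.0, 0.6, 1.6]
finger_gap: 0.0277
grip_force: 31.2
```

>>> step_arm --pt "2.5 -0.6 0 0 0 0.3 -1" --pt "2.5 -0.6 0 0 0 0.3 -1" --pt "2.5 -0.6 0 0 0 0.3 -1" --pt "2.5 -0.6 0 0 0 0 -1" --pt "2.5 -0.6 0 0 0 0 -1"

```text
clock: 15.95
tcp_pos: [0.5712, 0.3929, 0.0752]
orientation: [0.0, 0.899, -0.438, -0.0]
wrist_force: [-3.6, 1.0, 2.5]
finger_gap: 0.0272
grip_force: 31.4
```

```bash
cat > st.py <<'E'
from h import *
s=get_state();a=np.radians(38.1);ex=np.array([np.cos(a),np.sin(a)]);ey=np.array([-ex[1],ex[0]])
p=s['tcp_pos'][:2]-[.5167,.353];f=s['wrist_force'];q=s['orientation']
print('p',p@ex*1000+53,p@ey*1000,'z',s['tcp_pos'][2],'F',f[:2]@ex,f[:2]@ey,f[2],'Mz',s['ft_torque'],'yaw',2*np.degrees(np.arctan2(q[2],q[1])),s['clock'],s['grip_force'])
E
python3 st.py
```

```text
p 120.54175191697556 -2.214706256094356 z 0.07519975259737083 F -2.194625486513221 2.9768607236810833 2.4829627818656914 Mz [0.11742053 0.61236444 0.03928901] yaw -51.9678270114195 15.95 31.404696106910706
```

>>> step_arm --pt "0.4 0.3 0 0 0 0 -1" --pt "0.4 0.3 0 0 0 0 -1" --pt "0 0 0 0 0 0 -1"

```text
clock: 16.25
tcp_pos: [0.5725, 0.3934, 0.0752]
orientation: [0.0, 0.899, -0.438, 0.0]
wrist_force: [-0.3, -1.5, -0.0]
finger_gap: 0.0274
grip_force: 31.2
```

```bash
python3 st.py
```

```text
p 121.78785486186102 -2.6521364024475744 z 0.07518598412121255 F -1.1249284258861487 -0.9987758408182326 -0.0039827286525848105 Mz [-0.29653082  0.23031629 -0.02914668] yaw -51.995236199580084 16.25 31.178517937660217
```

>>> step_arm --pt "0.4 0.3 0 0 0 0 -1" --pt "0.4 0.3 0 0 0 0 -1" --pt "0 0 0 0 0 0 -1"

```text
clock: 16.55
tcp_pos: [0.5726, 0.3935, 0.0753]
orientation: [0.001, 0.899, -0.438, -0.0]
wrist_force: [-2.4, -4.7, 1.1]
finger_gap: 0.0274
grip_force: 31.3
```

```bash
python3 st.py
```

```text
p 121.97290346942941 -2.587797223743111 z 0.0752535536716935 F -4.782830323637724 -2.1929740321212616 1.1100467167684296 Mz [-0.82158546  0.50834641  0.0379954 ] yaw -51.98731214486054 16.55 31.32045328617096
```

>>> step_arm --pt "0.3 -0.4 0 0 0 0 -1" --pt "0.3 -0.4 0 0 0 0 -1" --pt "0 0 0 0 0 0 -1"

```text
clock: 16.85
tcp_pos: [0.5726, 0.3935, 0.0752]
orientation: [0.001, 0.899, -0.438, -0.001]
wrist_force: [-4.0, -2.8, 1.8]
finger_gap: 0.0277
grip_force: 31.3
```

```bash
python3 st.py
```

```text
p 121.97363143704793 -2.668716618040647 z 0.07523725316213596 F -4.879650710457211 0.32129073809106135 1.8079727565827346 Mz [-0.56920782  0.87321446 -0.02131144] yaw -51.95189035599192 16.85 31.327455639839172
```

>>> step_arm --pt "0.3 -0.4 0 0 0 0 -1" --pt "0.3 -0.4 0 0 0 0 -1" --pt "0 0 0 0 0 0 -1"

```text
clock: 17.15
tcp_pos: [0.5727, 0.3934, 0.0753]
orientation: [0.0, 0.899, -0.438, -0.001]
wrist_force: [-5.7, -0.2, 1.8]
finger_gap: 0.0275
grip_force: 31.4
```

```bash
python3 st.py
```

```text
p 121.99794467815147 -2.7128150788182435 z 0.07527258970552449 F -4.638951073199632 3.3487716078956686 1.767668671178946 Mz [-0.22210461  1.1289124  -0.00472472] yaw -51.90373551749743 17.15 31.351876258850098
```

>>> step_arm --pt "-0.6 -0.5 0 0 0 0 -1" --pt "0.3 -0.4 0 0 0 0 -1" --pt "0 0 0 0 0 0 -1"

```text
clock: 17.45
tcp_pos: [0.5734, 0.3924, 0.0753]
orientation: [-0.0, 0.899, -0.438, -0.0]
wrist_force: [-4.4, 0.5, -0.8]
finger_gap: 0.0277
grip_force: 31.1
```

```bash
python3 st.py
```

```text
p 121.93360685319497 -4.037743873257794 z 0.0752600706865971 F -3.1095501595299324 3.121326888320763 -0.842720337466975 Mz [0.14758392 0.74898286 0.07353692] yaw -51.928868998637846 17.45 31.09885722398758
```

>>> step_arm --pt "0.3 -0.4 0 0 0 0 -1" --pt "0.3 -0.4 0 0 0 0 -1" --pt "0 0 0 0 0 0 -1"

```text
clock: 17.75
tcp_pos: [0.5738, 0.392, 0.0753]
orientation: [-0.0, 0.899, -0.438, -0.001]
wrist_force: [-5.2, 3.2, -0.9]
finger_gap: 0.0273
grip_force: 31.0
```

```bash
python3 st.py
```

```text
p 121.9718348242026 -4.580775173857806 z 0.07531904772956001 F -2.078504572719584 5.740833615998602 -0.9176583177933406 Mz [0.63060583 1.08451502 0.05315927] yaw -51.92832920332914 17.75 30.998277962207794
```

>>> step_arm --pt "0.3 -0.4 0 0 0 0 -1" --pt "0 0 0 0 0 0 -1"

```text
clock: 17.95
tcp_pos: [0.5738, 0.3919, 0.0753]
orientation: [-0.001, 0.899, -0.438, -0.001]
wrist_force: [-6.2, 4.2, -0.0]
finger_gap: 0.0272
grip_force: 31.0
```

```bash
python3 st.py; python3 - <<'E'
from m import *
c=snap('wrist','w7');_,d,W=cloud(c)
cv2.imwrite('pics/w7c.png',cv2.resize(c['image'][70:270,180:440,::-1],(780,600),interpolation=cv2.INTER_CUBIC))
E
```

```text
p 121.91909539925115 -4.609285495563399 z 0.07534335982793743 F -2.3084024072799028 7.146986390093511 -0.03164599433074061 Mz [0.85113124 1.28400427 0.00808013] yaw -51.91140067542046 17.95 31.043469607830048
```

View pics/w7c.png

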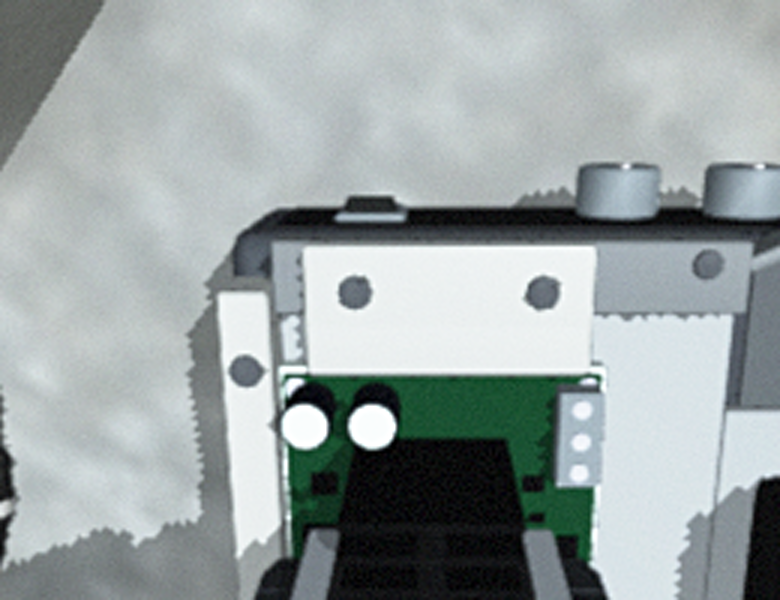

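Side contact: the board edge lies along the side stop at (300–595, 372), parallel; at the rear bar edge (278,300–540) the board border (285) is close and parallel. Add light rear pressure.

>>> step_arm --pt "0.4 0.3 0 0 0 0 -1" --pt "0 0 0 0 0 0 -1" --pt "0 0 0 0 0 0 -1"

```text
clock: 18.3
tcp_pos: [0.5738, 0.3919, 0.0754]
orientation: [-0.0, 0.899, -0.438, -0.001]
wrist_force: [-6.8, 3.1, 1.0]
finger_gap: 0.0271
grip_force: 31.2
```

```bash
python3 st.py; python3 - <<'E'
from m import *
c=snap('wrist','w8');_,d,W=cloud(c)
a=np.radians(38.1);ex=np.array([np.cos(a),np.sin(a)]);ey=np.array([-ex[1],ex[0]])
P=W[...,:2]-np.array([.5167,.353]);X=P@ex*1000+53;Y=P@ey*1000;Z=W[...,2]*1000;v=d>0
r=[]
for x in range(96,143,3):
    k=v&(abs(X-x)<1.5)&(Z>63.5)&(Z<67)&(Y>-48)&(Y<-30);b=v&(abs(X-x)<1.5)&(Z<63)&(Z>58)&(Y<-15)&(Y>-45)
    r.append((x,Y[k].max() if k.any() else 9,Y[b].min() if b.any() else 9))
print(np.array(r).round(1).tolist())
r=[]
for y in range(-36,20,4):
    k=v&(abs(Y-y)<2)&(Z>63.5)&(Z<67)&(X>140);b=v&(abs(Y-y)<2)&(Z<63)&(Z>58)&(X>120)&(X<160)
    r.append((y,X[k].min() if k.any() else 9,X[b].max() if b.any() else 9))
print(np.array(r).round(1).tolist())
E
```

```text
p 121.94953287006818 -4.608344312673457 z 0.07537217194545444 F -3.439611702320065 6.618835796444479 0.9960379593979825 Mz [0.57359029 1.46070922 0.01084177] yaw -51.91318951701562 18.3 31.227648854255676
[[96.0, -33.7, -36.8], [99.0, -30.1, -36.7], [102.0, -37.9, -36.9], [105.0, -38.1, -36.7], [108.0, -38.1, -36.7], [111.0, -38.0, -36.7], [114.0, -37.9, -36.8], [117.0, -38.2, -36.5], [120.0, -38.0, -36.6], [123.0, -38.1, -36.6], [126.0, -38.0, -36.8], [129.0, -31.9, -36.9], [132.0, -35.3, -36.8], [135.0, -34.0, -36.6], [138.0, -38.1, -36.6], [141.0, -31.9, -36.8]]
[[-36.0, 140.5, 151.1], [-32.0, 140.0, 151.0], [-28.0, 150.5, 150.8], [-24.0, 150.7, 150.9], [-20.0, 142.4, 150.8], [-16.0, 140.9, 151.1], [-12.0, 150.8, 150.8], [-8.0, 140.6, 150.9], [-4.0, 150.6, 150.9], [0.0, 152.0, 150.8], [4.0, 155.5, 9.0], [8.0, 156.6, 9.0], [12.0, 158.3, 9.0], [16.0, 291.3, 9.0]]
```

>>> step_arm --pt "0.4 0.3 0 0 0 0 -1" --pt "0.4 0.3 0 0 0 0 -1" --pt "0 0 0 0 0 0 -1" --pt "0 0 0 0 0 0 -1"

```text
clock: 18.75
tcp_pos: [0.5738, 0.3919, 0.0754]
orientation: [0.001, 0.899, -0.438, -0.002]
wrist_force: [-9.1, 1.6, 2.2]
finger_gap: 0.0272
grip_force: 31.5
```

```bash
python3 st.py
```

```text
p 121.98984008639515 -4.608376467660081 z 0.07536229842008497 F -6.220833959866977 6.855292801637521 2.155817123827102 Mz [0.29869662 1.79943454 0.01150079] yaw -51.915917878975904 18.75 31.451109051704407
```

Both stops hold firm at about 6–7 N each, with no movement, no yaw moment and constant height. Hand in.

```bash
python3 -c "
from workcell import *
print(hand_in())"
```

```text
the job is handed in; nothing more can be done
None
```

The tray is fully home against the rear stop, and the board sits flush in the corner. The arm is still gripping the heatsink and pressing lightly on both stops (about 6–7 N each); I handed the job in at about 19 s.

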